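Empty the coffee capsule pot into the recycling drawer

ROBOT

A 6-joint arm with a two-finger parallel gripper is mounted at the origin on the work surface. World frame = base frame: x ahead of the robot, y to its left, z up, the work surface at z = 0. Lengths are in m, angles in rad, forces in N, time in s.
With the tool pointing down it reaches from about 0.35 to 0.85 m from the base axis. Payload 8.1 kg.
Tool frame: the origin (TCP) lies on the centre line of the jaws, within the pads' length; the fingertips stand 17 mm ahead of it and the grasp point (between the pads) lies 2 mm behind it; z points along the fingers, y is the line along which they close (so a half turn about z gives the same grasp; the last joint's range is limited). The gripper opens to 93 mm and grips with 3 to 60 N. Pads are 15 mm wide; open, the fingers measure 128 mm over their backs; the gripper's body (75 mm by 188 mm) begins 65 mm behind the grasp point.
Start: joints at [1.197, 0.13, 1.488, -0, 1.523, -0.085], TCP at [0.171, 0.575, 0.236] pointing down, gripper open.
Joint ranges: [-2.96, 2.96], [-0.89, 2.26], [0.02, 2.5], [-1.34, 4.48], [0, 2.73], [-2.66, 2.66]. Speed limits (rad/s): [2.39, 2.39, 2.79, 3.14, 3.14, 3.14].

INTERFACE

Orientations are given as a rotation vector (axis times angle).
In Python, from plant import telemetry, viewer, order gives the robot as it stands.
- The arm moves only by the tool send_rows, never from a script. Its argument "plan" is a list that holds one entry, the list of rows, each a list of 5 numbers: the closure, from -1 (fully open) to 1 (shut), then the shift along the world's x, y, z normalised to -1 to 1, where 1 is 0.2 m, then the turn about the world's z normalised to -1 to 1, where 1 is 60 degrees. A call has 1 to 20 rows; each row is the pose to reach, as a shift and turn from the pose commanded when the call began; what a row does not reach only later rows make up. A row lasts 1/12 s, in which the tool goes at most 41.7 mm and 7.16 degrees, less where a joint would pass 70% of its speed; a pose out of reach is approached as far as the arm can. A call with a number of a shift or a turn outside -1 to 1 is refused whole. A call with a gripper value outside its range is refused whole. The fingers move at their own pace and stop on an object; "force" is the grip in N (left out, the last holds). Time passes only in rows, so rows that repeat a pose let the fingers close. It gives the time, the measured TCP pose, the force, the opening and the grip force at its end, in the units of the state.
- telemetry.read_state(): the state, without advancing time (a new reading comes with each control period).
- viewer.read_camera(name): name is "scene" or "top" or "wrist"; returns (picture, depth): 384x512x3 uint8, blue, green, red; 384x512 float32, m along the optical axis (not along the pixel's ray), 0 where there is no reading.
- viewer.calibration(name): a dict with "camera_matrix" (3x3 intrinsics, pixels), "extrinsics" (4x4, takes a point from camera to world coordinates); the wrist camera has in their place "hand_eye" (4x4, takes a point from camera to tool coordinates, whose origin is the TCP and whose axes are the flange's). Camera axes: x right, y up, looking along -z (the intrinsics and any distortion apply to the point x, -y, -z); pixel columns grow to the right and rows downward; lengths in m; the calibration is good to about 2 mm. A picture is of the moment at which its call begins: read the wrist's pose just before it. calibration takes no time and is no camera call.
- order.close_job(): hands the job in; it is judged then, once.
The state is a dict: "t": time; "q": joint angles; "dq": joint speeds; "joint_torque": joint torques, N m; "tool_pos": TCP position; "orientation": TCP orientation; "force": force on the tool from outside, world axes, zero at the start; "wrist_torque": the same for the moment, N m; "opening": finger opening in m; "gripper_force": force on a finger pad.
Only numpy, scipy, OpenCV 4.12 (cv2) and the standard library are available. Lean on these libraries where they do the work, as an engineer would, in place of code of your own. Each camera call takes 0.05 s, during which the arm holds its last target. There are 200 camera calls.

TASK

The clay pot of used coffee capsules stands in the grey crate with its handle wedged between two cartons, so only its rim is free: lift it out and stand it, let go, in the middle of the round wooden board. Then take it again and tip all four capsules out of it into the open recycling drawer; its handle, now free, is there for that. Stand the empty pot upright in the middle of the board again, setting it down gently each time, leave the drawer fully shut with all the capsules inside, and do not disturb the other things on the shelf.

Things in the scene. Friction and masses are not known exactly. Their poses are not given: they have to be found in the camera images.
- pot: clay pot with one straight handle, starting upright in the crate (base at z = 5 mm). Origin: centre of its underside; z is its axis; the handle points along its own +x. Outer radius 53 mm at the foot, 66 mm at the rim; 75 mm tall; wall 7 mm, floor 6 mm; about 0.3 kg. Handle: bar 20 mm wide (y), 18 mm high (z 46 to 64 mm), x from 58 to 155 mm
- pot_grip (a point): middle of the pot's handle, at x = 112 mm, z = 55 mm in the pot's frame; same axes as the pot
- pot_rim (a point): centre of the pot's mouth, at z = 75 mm in the pot's frame; same axes as the pot
- capsule0: used aluminium coffee capsule, a blunt cone 38 mm wide at its flange and 30 mm high, 14 g, one of four lying side by side in the pot. Origin: centre of the flange face; z towards the narrow end
- capsule1: used aluminium coffee capsule, a blunt cone 38 mm wide at its flange and 30 mm high, 14 g, one of four lying side by side in the pot. Origin: centre of the flange face; z towards the narrow end
- capsule2: used aluminium coffee capsule, a blunt cone 38 mm wide at its flange and 30 mm high, 14 g, one of four lying side by side in the pot. Origin: centre of the flange face; z towards the narrow end
- capsule3: used aluminium coffee capsule, a blunt cone 38 mm wide at its flange and 30 mm high, 14 g, one of four lying side by side in the pot. Origin: centre of the flange face; z towards the narrow end
- crate: open grey crate, fixed, 270 mm (x) by 210 mm (y), 70 mm high, walls 5 mm. Origin: centre of its underside. The pot's axis is at about x = -32, y = 0 mm; its handle lies along the crate's +x in a 43 mm slot between two cartons (x 52 to 128, |y| 21.5 to 99.5 mm, tops at z = 110 mm). A lid flap hangs open outside its +x end
- board: round wooden board, 150 mm in diameter and 12 mm thick, fixed. Origin: centre of its underside (its top is at z = 12 mm)
- unit_drawer0 (a joint): opening of the drawer in m: 0 shut; it starts open by 0.14 to 0.165 and slides out along -x of the handle point's frame; 1 to 2 N moves it. The fixed white unit that houses it is 230 mm wide, 120 mm high and open only at the front; its front edge lies at x = 50 mm + this opening in the handle point's frame, and it reaches 225 mm farther back
- unit_drawer0_handle (a point): middle of the drawer's bar handle (level steel bar along y, 115 mm long), 82 mm above the table; moves with the drawer; x points into the unit, z up. In this frame: front panel x 35 to 50 mm, its top at z = 24 mm; the drawer's open-topped inside x 56 to 251 mm, y -94 to 94 mm, floor at z = -60 mm, side walls up to z = 16 mm
- dulce_jar: bystander, leave alone: closed glass jar with a steel cap, 72 mm wide, 105 mm tall. Origin: centre of its underside
- tin: bystander, leave alone: food tin, 72 mm wide, 100 mm tall. Origin: centre of its underside
- mate: bystander, leave alone: dark wooden cup, 72 mm wide, 85 mm tall. Origin: centre of its underside
- ramekin: bystander, leave alone: white ceramic ramekin, 80 mm wide, 45 mm tall. Origin: centre of its underside
- spice_jar: bystander, leave alone: small spice jar with black cap, 48 mm wide, 85 mm tall. Origin: centre of its underside
- funnel: bystander, leave alone: white plastic funnel standing mouth down, 80 mm wide at the foot, 75 mm tall. Origin: centre of its underside

How it is judged:
By the outcome, as a careful person would: the job done as asked, in the order asked, and still so for the second after the job is handed in, with the robot touching nothing.
It also fails if it takes over 72 s, if anything falls off the work surface, if the arm or the gripper's body presses on something with over 40 N, if the wrist force passes 120 N, or if a joint passes its speed limit or range.

## Working session

There is one attempt and no reset: what is moved stays moved. The work goes in short steps, Python scripts to look and compute and a tool call to move; the robot and the scene stay as the last step left them, time stands still between calls to the robot, and variables do not carry over. Pictures are saved under pics/ and viewed, at most 10 in all, crops included, and the job is handed in when it is done.

Besides the shell and the picture viewer there is one more tool, called after ">>>" by a JSON object that holds its "fn" and its "kwargs". send_rows: Moves the arm, as the interface text tells. Scaled input: -1 to 1 covers 0.2 m each way for a shift and 60 degrees each way for a turn. Its arguments: {"type":"object","properties":{"plan":{"type":"array"},"force":{"type":"number"}},"required":["plan"]}

```bash
mkdir -p pics && cat > h.py <<'E'
import numpy as np, cv2
from plant import telemetry, viewer, order
from scipy.spatial.transform import Rotation as R
def grab(n):
    s=telemetry.read_state(); im,d=viewer.read_camera(n); c=viewer.calibration(n)
    if 'extrinsics' in c: E=np.array(c['extrinsics'])
    else:
        T=np.eye(4);T[:3,:3]=R.from_rotvec(s['orientation']).as_matrix();T[:3,3]=s['tool_pos'];E=T@np.array(c['hand_eye'])
    K=np.array(c['camera_matrix'])
    v,u=np.mgrid[:d.shape[0],:d.shape[1]]
    dist=np.array(c.get('distortion',np.zeros(5)),float).ravel()
    p=cv2.undistortPoints(np.stack([u,v],-1).reshape(-1,1,2).astype(np.float64),K,dist).reshape(*d.shape,2)
    P=np.stack([p[...,0]*d,-p[...,1]*d,-d],-1)@E[:3,:3].T+E[:3,3]
    P[d==0]=np.nan
    return im,d,P,c,s
E
python3 - <<'E'
from h import *
for n in('scene','top','wrist'):
    im,d,P,c,s=grab(n); cv2.imwrite(f'pics/{n}0.png',im); np.savez(f'{n}0.npz',im=im,P=P); print(n,{k:np.round(v,3).tolist() if not isinstance(v,str) else v for k,v in c.items()},(d==0).mean())
print(s)
a=cv2.imread('pics/top0.png');cv2.imwrite('pics/top0b.png',cv2.resize(a,(800,600)))
E
```

```text
scene {'camera_matrix': [[383.019, 0.0, 258.663], [0.0, 383.019, 192.111], [0.0, 0.0, 1.0]], 'extrinsics': [[0.732, -0.483, 0.48, 1.18], [0.681, 0.516, -0.519, -0.696], [0.003, 0.707, 0.707, 1.028], [0.0, 0.0, 0.0, 1.0]]} 0.0039520263671875
top {'camera_matrix': [[392.272, 0.0, 254.969], [0.0, 392.272, 196.316], [0.0, 0.0, 1.0]], 'extrinsics': [[0.023, 0.984, -0.178, 0.335], [-0.999, 0.028, 0.029, 0.017], [0.033, 0.177, 0.984, 1.229], [0.0, 0.0, 0.0, 1.0]]} 0.004023234049479167
wrist {'camera_matrix': [[343.656, 0.0, 255.994], [0.0, 343.656, 190.864], [0.0, 0.0, 1.0]], 'hand_eye': [[-0.0, 0.961, 0.275, 0.077], [1.0, 0.0, 0.001, -0.001], [0.0, 0.275, -0.961, -0.151], [0.0, 0.0, 0.0, 1.0]]} 0.003946940104166667
{'t': 0.1, 'q': array([ 1.19658703e+00,  1.31071961e-01,  1.48916038e+00, -9.83766095e-06,
        1.52296848e+00, -8.53821814e-02]), 'dq': array([-7.24908628e-05, -8.67498972e-04, -3.99208763e-03, -1.35251187e-03,
       -3.02309111e-04, -5.48526090e-04]), 'joint_torque': array([ 1.31395871e-03, -5.61343682e+01, -4.93095481e+01,  7.69608747e-02,
        2.91560974e-02, -1.17014670e-04]), 'tool_pos': array([0.17069634, 0.57471686, 0.23470597]), 'orientation': array([-4.52061035e-01, -3.10853628e+00,  2.46293483e-03]), 'force': array([-0.21240399, -0.03100061, -0.34364101]), 'wrist_torque': array([0.01821211, 0.04166563, 0.01489863]), 'gripper_force': 0.0, 'opening': 0.09320915208258079}
```

View pics/top0b.png

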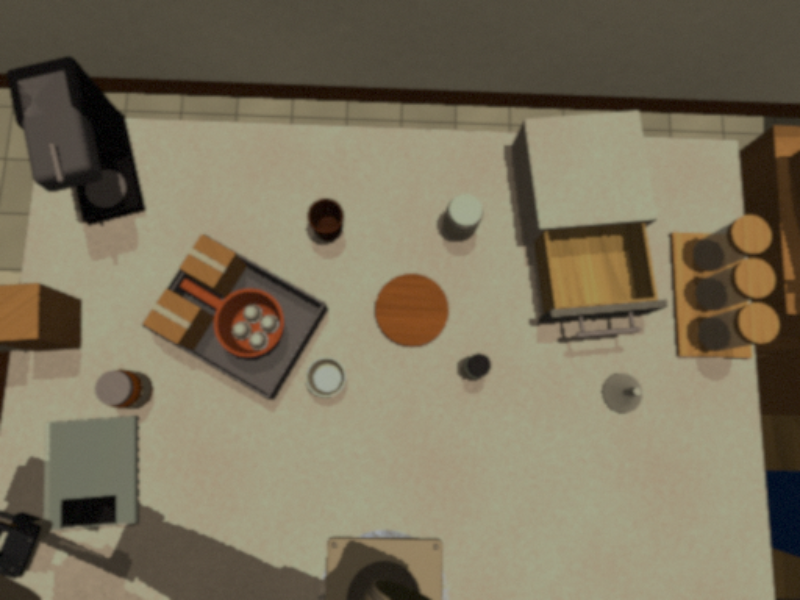

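View pics/scene0.png

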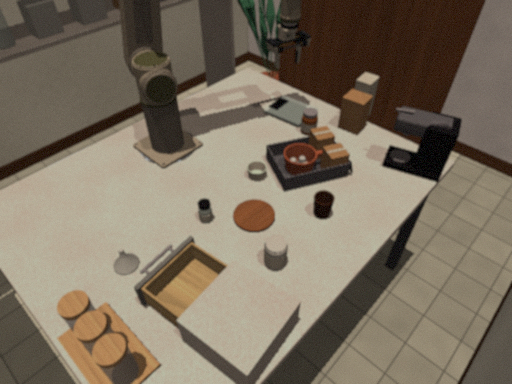

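```bash
cat > m.py <<'E'
from h import *
def circ(p):
    A=np.c_[2*p,np.ones(len(p))]; s=np.linalg.lstsq(A,(p**2).sum(1),rcond=None)[0]
    return s[:2],np.sqrt(s[2]+s[:2]@s[:2])
def red(im): 
    h=cv2.cvtColor(im,cv2.COLOR_BGR2HSV); return ((h[...,0]<12)|(h[...,0]>172))&(h[...,1]>130)&(h[...,2]>50)
def pot(im,P,z0,near=None):
    """z0: height of pot base; returns axis xy, rim radius, handle direction (rad)"""
    m=red(im)&np.isfinite(P[...,2])
    if near is not None: m&=np.hypot(P[...,0]-near[0],P[...,1]-near[1])<.2
    X=P[m]; top=X[X[:,2]>z0+.067]
    c=np.median(top[:,:2],0); r=.066
    for _ in range(8):
        d=np.hypot(*(top[:,:2]-c).T); k=abs(d-.0625)<(.02 if _<3 else .010); c,r=circ(top[k,:2])
    d=X[:,:2]-c; rr=np.hypot(*d.T); k=(rr>.085)&(rr<.16)&(abs(X[:,2]-z0-.064)<.012)
    hd=d[k].mean(0) if k.any() else np.array([1.,0])
    return c,r,np.arctan2(hd[1],hd[0]),np.median(top[:,2]),int(k.sum())
E
python3 - <<'E'
from m import *
for n in('top','scene'):
    z=np.load(n+'0.npz');im,P=z['im'],z['P']
    print(n,'pot',pot(im,P,.005,(.5,.28)))
    m=red(im)|True
    hsv=cv2.cvtColor(im,cv2.COLOR_BGR2HSV)
    b=(hsv[...,1]>110)&(hsv[...,0]<20)&(abs(P[...,2]-.012)<.012)&(np.hypot(P[...,0]-.56,P[...,1]+.05)<.15)
    cn,_=cv2.findContours(b.astype(np.uint8),cv2.RETR_EXTERNAL,cv2.CHAIN_APPROX_NONE); cn=max(cn,key=len).reshape(-1,2)
    print(' board',circ(P[cn[:,1],cn[:,0],:2]),np.nanmedian(P[b][:,2]),P[b][:,:2].mean(0))
    reg=(P[...,1]<-.28)&(P[...,1]>-.66)&(P[...,0]>.4)&(P[...,0]<1.05)
    for nm,lo,hi,x0,x1 in(('unit',.112,.128,.6,1.1),('panel',.10,.112,.4,.7),('bar',.07,.095,.35,.53),('table',-.01,.01,0,1)):
        m=reg&(P[...,2]>lo)&(P[...,2]<hi)&(P[...,0]>x0)&(P[...,0]<x1)
        Q=P[m]
        if nm!='table' and len(Q)>10:
            rect=cv2.minAreaRect(Q[:,:2].astype(np.float32)); print(' ',nm,len(Q),np.round(rect[0],4),np.round(rect[1],4),round(rect[2],2),np.median(Q[:,2]),np.round(Q[:,:2].min(0),3),np.round(Q[:,:2].max(0),3))
        if nm=='table': print(' table z',np.nanmedian(P[m&(abs(P[...,2])<.01)][:,2]))
    # other bodies
    m=np.nan_to_num((P[...,2]>.03)&(P[...,2]<.3)&(P[...,0]>.2)&(P[...,0]<1.1)&(abs(P[...,1])<.8)).astype(np.uint8)
    k,l,st,ce=cv2.connectedComponentsWithStats(m)
    for i in range(1,k):
        if st[i,4]>60:
            Q=P[l==i]; print('  obj',st[i,4],np.round(np.median(Q,0),3),'zmax',round(np.percentile(Q[:,2],97),3),np.round(Q[:,:2].min(0),3),np.round(Q[:,:2].max(0),3))
E
```

```text
top pot (array([0.50498464, 0.26650199]), np.float64(0.06137689669720358), np.float64(1.0614690998605762), np.float64(0.07818256682106173), 155)
 board (array([ 0.55050026, -0.04437506]), np.float64(0.07257411657302999)) 0.01179320242212678 [ 0.54976256 -0.04433692]
  unit 5026 [ 0.7941 -0.473 ] [0.4355 0.293 ] 74.54 0.12033842980531306 [ 0.6   -0.659] [ 0.945 -0.28 ]
  panel 645 [ 0.5907 -0.4697] [0.3787 0.2161] 89.86 0.10680160446353382 [ 0.482 -0.659] [ 0.699 -0.281]
  bar 288 [ 0.4652 -0.4799] [0.3577 0.1294] 89.99 0.08547551884251336 [ 0.401 -0.659] [ 0.53  -0.301]
 table z 0.0004774909924305515
  obj 5089 [0.832 0.574 0.227] zmax 0.233 [0.711 0.52 ] [0.948 0.683]
  obj 7868 [ 0.775 -0.375  0.119] zmax 0.124 [ 0.495 -0.523] [ 0.945 -0.25 ]
  obj 546 [ 0.724 -0.136  0.099] zmax 0.104 [ 0.697 -0.174] [ 0.767 -0.103]
  obj 325 [0.73  0.134 0.071] zmax 0.087 [0.682 0.097] [0.752 0.167]
  obj 2156 [ 0.635 -0.641  0.152] zmax 0.164 [ 0.563 -0.699] [ 0.719 -0.622]
  obj 3533 [0.538 0.335 0.078] zmax 0.112 [0.364 0.126] [0.676 0.464]
  obj 1878 [0.496 0.622 0.151] zmax 0.162 [0.446 0.60
[... 1363 characters left out ...]
199] zmax 0.231 [0.711 0.517] [0.953 0.683]
  obj 3070 [0.529 0.317 0.067] zmax 0.11 [0.343 0.124] [0.682 0.53 ]
  obj 196 [0.782 0.579 0.032] zmax 0.036 [0.735 0.535] [0.829 0.641]
  obj 146 [0.41  0.125 0.039] zmax 0.047 [0.37 0.08] [0.45  0.161]
  obj 409 [0.721 0.131 0.065] zmax 0.085 [0.685 0.095] [0.755 0.17 ]
  obj 242 [ 0.448 -0.176  0.07 ] zmax 0.087 [ 0.416 -0.194] [ 0.463 -0.148]
  obj 627 [ 0.746 -0.154  0.093] zmax 0.102 [ 0.704 -0.177] [ 0.772 -0.108]
  obj 11265 [ 0.806 -0.402  0.118] zmax 0.122 [ 0.495 -0.522] [ 0.945 -0.249]
  obj 117 [ 0.401 -0.471  0.045] zmax 0.076 [ 0.386 -0.486] [ 0.417 -0.451]
  obj 3468 [ 0.631 -0.662  0.159] zmax 0.163 [ 0.481 -0.697] [ 0.723 -0.624]
```

```bash
python3 - <<'E'
from m import *
A=[]
for n in('top','scene'):
    z=np.load(n+'0.npz');im,P=z['im'],z['P']
    m=red(im)&np.isfinite(P[...,2]);d=P-np.array([.5055,.266,0]);rr=np.hypot(d[...,0],d[...,1])
    k=m&(rr>.08)&(rr<.165)&(abs(P[...,2]-.069)<.006);q=P[k][:,:2]
    if len(q)>5: print(n,'handle',len(q),q.mean(0),cv2.fitLine(q.astype(np.float32),cv2.DIST_HUBER,0,.01,.01).ravel(), np.degrees(np.arctan2(*(q.mean(0)-[.5055,.266])[::-1])))
    k=(abs(P[...,2]-.11)<.006)&(rr<.3)&(rr>.07)
    kk,l,st,ce=cv2.connectedComponentsWithStats(k.astype(np.uint8))
    for i in range(1,kk):
        if st[i,4]>80: print(' carton',st[i,4],cv2.minAreaRect(P[l==i][:,:2].astype(np.float32)))
    comp=np.nan_to_num((P[...,2]>.03)&(P[...,2]<.14)&(P[...,0]>.45)&(P[...,1]<-.2)&(P[...,1]>-.6)).astype(np.uint8)
    kk,l,st,ce=cv2.connectedComponentsWithStats(comp);i=1+np.argmax(st[1:,4]);U=l==i
    t=U&(abs(P[...,2]-.12)<.004);t=cv2.morphologyEx(t.astype(np.uint8),cv2.MORPH_OPEN,np.ones((5,5)))>0;print(' unit',cv2.minAreaRect(P[t][:,:2].astype(np.float32)),cv2.boxPoints(cv2.minAreaRect(P[t][:,:2].astype(np.float32))).tolist())
    g=U&(P[...,0]<.60)
    t=g&(P[...,2]>.101)&(P[...,2]<.112);q=P[t][:,:2];print(' panel',len(q),cv2.minAreaRect(q.astype(np.float32)),q.min(0),q.max(0))
    near=np.nan_to_num((P[...,0]<.535)&(P[...,0]>.42)&(P[...,1]<-.3)&(P[...,1]>-.56)&(P[...,2]>.076)&(P[...,2]<.097)) >0
    q=P[near][:,:2];print(' bar',len(q),cv2.minAreaRect(q.astype(np.float32)))
E
```

```text
top handle 163 [0.56176443 0.36787777] [0.5323048  0.8465527  0.56216127 0.36819085] 61.08927796439719
 carton 691 ((0.6152467131614685, 0.34486183524131775), (0.0783296450972557, 0.07817122340202332), 61.981178283691406)
 carton 722 ((0.5085729360580444, 0.401886522769928), (0.07864516973495483, 0.07782042026519775), 61.672584533691406)
 carton 192 ((0.3767700791358948, 0.49651893973350525), (0.05777047574520111, 0.05983063578605652), 36.861324310302734)
 unit ((0.818164587020874, -0.3782327175140381), (0.22628726065158844, 0.23218892514705658), 6.372860908508301) [[0.6928338408470154, -0.275414377450943], [0.7186064124107361, -0.50616854429245], [0.9434953331947327, -0.4810510575771332], [0.917722761631012, -0.2502968907356262]]
 panel 404 ((0.565340518951416, -0.4086073040962219), (0.05360749736428261, 0.22574734687805176), 6.645599842071533) [ 0.5257175  -0.52292024] [ 0.58650359 -0.2984766 ]
 bar 217 ((0.5156772136688232, -0.39020729064941406), (0.03988061845302582, 0.1764645278453827), 2.9206762313842773)
scene handle 17 [0.54371784 0.34364081] [ 0.8931012  -0.4498558   0.54371786  0.3436408 ] 63.79178685780231
 carton 229 ((0.5109243988990784, 0.4013175070285797), (0.07877646386623383, 0.07861705124378204), 60.67644119262695)
 carton 275 ((0.6173924803733826, 0.3451833128929138), (0.0794801115989685, 0.08258894830942154), 58.61321258544922)
 unit ((0.819453775882721, -0.3775668740272522), (0.2261659801006317, 0.23212796449661255), 6.784697532653809) [[0.6934510469436646, -0.2756751775741577], [0.7208743095397949, -0.506177544593811], [0.9454565048217773, -0.4794585704803467], [0.918033242225647, -0.24895620346069336]]
 panel 416 ((0.5584563612937927, -0.4095296561717987), (0.042941492050886154, 0.22430144250392914), 4.746613502502441) [ 0.52808483 -0.52174311] [ 0.58281365 -0.29847288]
 bar 175 ((0.5127071142196655, -0.4154863655567169), (0.026260072365403175, 0.12265510112047195), 5.977807521820068)
```

>>> {"fn": "send_rows", "kwargs": {"plan": [[[0.36,1,-0.85,0,-0.846],[0.36,1,-0.85,0,-0.846],[0.36,1,-0.85,0,-0.846],[0.36,1,-0.85,0,-0.846],[0.36,1,-0.85,0,-0.846],[0.36,1,-0.85,0,-0.846],[0.36,1,-0.85,0,-0.846],[0.36,1,-0.85,0,-0.846],[0.36,1,-0.85,0,-0.846]]], "force": 40}}

```text
t: 0.9
tool_pos: [0.3712, 0.4047, 0.2354]
orientation: [-1.741, -2.614, 0.001]
force: [-1.1, -0.2, -0.2]
opening: 0.0377
gripper_force: 0.0
```

>>> {"fn": "send_rows", "kwargs": {"plan": [[[0.36,0.94,-0.837,-0.2,-0.846],[0.36,0.94,-0.837,-0.2,-0.846],[0.36,0.94,-0.837,-0.2,-0.846],[0.36,0.94,-0.837,-0.2,-0.846],[0.36,0.94,-0.837,-0.2,-0.846],[0.36,0.94,-0.837,-0.2,-0.846],[0.36,0.94,-0.837,-0.2,-0.846],[0.36,0.94,-0.837,-0.2,-0.846],[0.36,0.94,-0.837,-0.2,-0.846],[0.36,0.94,-0.837,-0.2,-0.846]]]}}

```text
t: 1.73
tool_pos: [0.5578, 0.2397, 0.1958]
orientation: [-2.687, -1.626, 0.0]
force: [-0.1, -0.5, 0.2]
opening: 0.0299
gripper_force: 0.0
```

```bash
python3 - <<'E'
from m import *
im,d,P,c,s=grab('wrist'); cv2.imwrite('pics/w1.png',im)
print(s['tool_pos'],pot(im,P,.005,(.505,.266)))
m=red(im)&(abs(P[...,2]-.08)<.008); q=P[m][:,:2]-s['tool_pos'][:2]
# rim thickness profile along tool y line
a=np.radians(-28.1);e=np.array([np.cos(a),np.sin(a)]);n=np.array([-e[1],e[0]])
k=abs(q@n)<.008; print('rim along radial', np.percentile(q[k]@e,[2,50,98]), np.median(P[m][:,2]))
E
```

```text
[0.55776112 0.23965123 0.19575175] (array([0.50559884, 0.26851956]), np.float64(0.060791146812680844), np.float64(1.0475044126661706), np.float64(0.081628525609351), 2196)
rim along radial [-0.12435627 -0.00324881  0.17107592] 0.08183787901421588
```

View pics/w1.png

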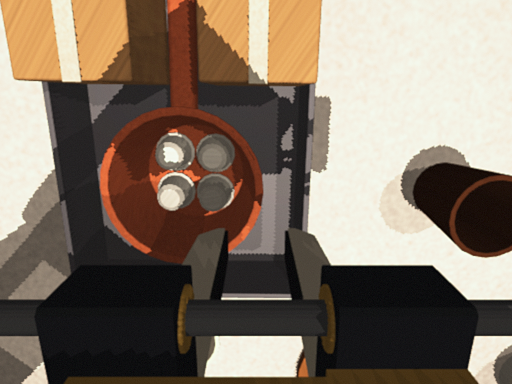

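>>> {"fn": "send_rows", "kwargs": {"plan": [[[0.36,0,0.005,-0.1,0],[0.36,0,0.005,-0.2,0],[0.36,0,0.005,-0.3,0],[0.36,0,0.005,-0.4,0],[0.36,0,0.005,-0.48,0],[0.36,0,0.005,-0.55,0],[0.36,0,0.005,-0.6,0],[0.36,0,0.005,-0.6,0],[0.36,0,0.005,-0.6,0]]]}}

```text
t: 2.53
tool_pos: [0.5585, 0.2392, 0.0757]
orientation: [-2.692, -1.619, 0.001]
force: [0.0, 0.1, -0.0]
opening: 0.03
gripper_force: 0.0
```

>>> {"fn": "send_rows", "kwargs": {"plan": [[[0.7,0,0,0,0],[1,0,0,0,0],[1,0,0,0,0],[1,0,0,0,0],[1,0,0,0,0],[1,0,0,0,0]]]}}

```text
t: 3.03
tool_pos: [0.5588, 0.2396, 0.0769]
orientation: [-2.693, -1.616, -0.001]
force: [-4.0, 1.1, 6.4]
opening: 0.0087
gripper_force: 39.5
```

>>> {"fn": "send_rows", "kwargs": {"plan": [[[1,0,0,0.03,0],[1,0,0,0.06,0],[1,0,0,0.1,0],[1,0,0,0.15,0],[1,0,0,0.2,0],[1,0,0,0.2,0],[1,0,0,0.2,0]]]}}

```text
t: 3.62
tool_pos: [0.5598, 0.2388, 0.1169]
orientation: [2.693, 1.616, 0.004]
force: [0.8, -0.9, -3.1]
opening: 0.0061
gripper_force: 40.0
```

```bash
cat > tilt.py <<'E'
from m import *
def show(name,cams=('scene','wrist')):
    cv2.imwrite(name,np.hstack([cv2.resize(grab(c)[0],(400,300)) for c in cams]))
E
python3 - <<'E'
from tilt import *
show('pics/l1.png')
from h import *
print(telemetry.read_state()['wrist_torque'],telemetry.read_state()['force'])
E
```

```text
[-0.11146741 -0.01869819  0.022244  ] [-0.25690142  0.32375953 -3.23382016]
```

View pics/l1.png

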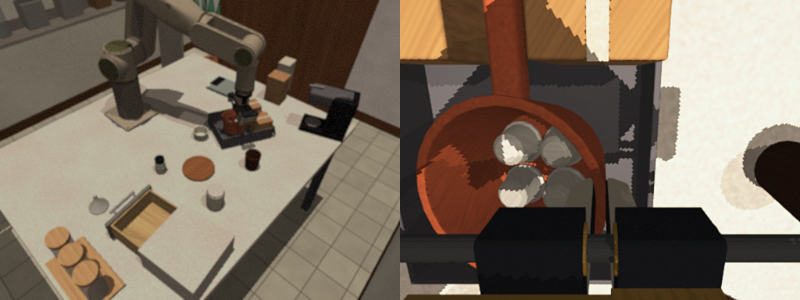

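>>> {"fn": "send_rows", "kwargs": {"plan": [[[1,0,0,0.06,0],[1,0,0,0.12,0],[1,0,0,0.18,0],[1,0,0,0.24,0],[1,0,0,0.3,0],[1,0,0,0.36,0],[1,0,0,0.42,0],[1,0,0,0.47,0],[1,0,0,0.5,0],[1,0,0,0.5,0]]]}}

```text
t: 4.55
tool_pos: [0.5597, 0.2391, 0.2178]
orientation: [2.693, 1.616, 0.005]
force: [-0.2, 0.2, -2.7]
opening: 0.0063
gripper_force: 40.0
```

>>> {"fn": "send_rows", "kwargs": {"plan": [[[1,0.01,-0.03,0,0.02],[1,0.02,-0.08,0,0.05],[1,0.03,-0.15,0,0.08],[1,0.04,-0.23,0,0.11],[1,0.06,-0.31,0,0.14],[1,0.08,-0.39,0,0.17],[1,0.1,-0.47,0,0.2],[1,0.11,-0.54,0,0.23],[1,0.12,-0.6,0,0.26],[1,0.13,-0.65,0,0.29],[1,0.13,-0.68,0,0.29],[1,0.13,-0.68,0,0.29]]]}}

```text
t: 5.55
tool_pos: [0.5846, 0.1016, 0.2149]
orientation: [-2.42, -2.002, 0.002]
force: [-1.0, 0.5, -3.5]
opening: 0.0064
gripper_force: 40.0
```

>>> {"fn": "send_rows", "kwargs": {"plan": [[[1,0.01,-0.03,0,0.02],[1,0.02,-0.08,0,0.05],[1,0.03,-0.15,0,0.08],[1,0.04,-0.23,0,0.11],[1,0.06,-0.31,0,0.14],[1,0.08,-0.39,0,0.17],[1,0.1,-0.47,0,0.2],[1,0.11,-0.54,0,0.23],[1,0.12,-0.6,0,0.26],[1,0.13,-0.66,0,0.285],[1,0.135,-0.695,0,0.285],[1,0.135,-0.695,0,0.285],[1,0.135,-0.695,0,0.285]]]}}

```text
t: 6.63
tool_pos: [0.6118, -0.0357, 0.2154]
orientation: [-2.095, -2.34, -0.0]
force: [-0.7, 0.6, -3.9]
opening: 0.0064
gripper_force: 40.0
```

```bash
python3 - <<'E'
from tilt import *
from h import *
im,d,P,c,s=grab('scene'); sc=im[130:330,130:330]
im2,d2,P2,_,_=grab('wrist')
cv2.imwrite('pics/l2.png',np.hstack([cv2.resize(sc,(400,400)),cv2.resize(im2,(400,400))]))
m=red(im)&(P[...,2]>.05)&(np.hypot(P[...,0]-.55,P[...,1]+.04)<.25);print(s['tool_pos'],s['orientation'],s['force'],np.percentile(P[m][:,2],[1,5,50,95,99]))
m=red(im2)&(P2[...,2]>.05)&(P2[...,2]<.25);q=P2[m];v=np.array([-.994,-.111]);t=(q[:,:2]-s['tool_pos'][:2])@v
for a in np.arange(-.01,.14,.015): k=(t>a)&(t<a+.015); print(round(a,3),k.sum(),np.round(np.percentile(q[k,2],[50,98]),3) if k.any() else '')
E
```

```text
[ 0.61178101 -0.03571888  0.21541582] [-2.09479523e+00 -2.34037763e+00 -3.25100053e-04] [-0.66935238  0.64189403 -3.92645443] [0.14014588 0.1467298  0.17897431 0.21069642 0.2165829 ]
-0.01 1606 [0.219 0.221]
0.005 1804 [0.211 0.22 ]
0.02 1066 [0.214 0.217]
0.035 2469 [0.194 0.214]
0.05 5256 [0.199 0.211]
0.065 1734 [0.197 0.209]
0.08 2893 [0.166 0.206]
0.095 7395 [0.172 0.203]
0.11 4472 [0.194 0.201]
0.125 0 
0.14 0
```

View pics/l2.png

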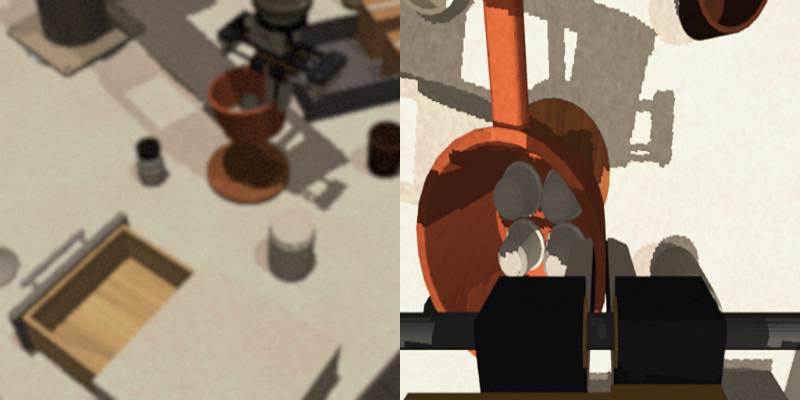

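>>> {"fn": "send_rows", "kwargs": {"plan": [[[1,-0.02,0,-0.05,0],[1,-0.04,0,-0.12,0],[1,-0.06,-0.01,-0.2,0],[1,-0.068,-0.015,-0.28,0],[1,-0.068,-0.015,-0.36,0],[1,-0.068,-0.015,-0.43,0],[1,-0.068,-0.015,-0.48,0],[1,-0.068,-0.015,-0.52,0],[1,-0.068,-0.015,-0.54,0],[1,-0.068,-0.015,-0.55,0],[1,-0.068,-0.015,-0.56,0],[1,-0.068,-0.015,-0.57,0],[1,-0.068,-0.015,-0.57,0]]]}}

```text
t: 7.82
tool_pos: [0.5992, -0.0393, 0.1026]
orientation: [2.092, 2.341, 0.002]
force: [-0.5, 0.1, -0.8]
opening: 0.0063
gripper_force: 40.0
```

>>> {"fn": "send_rows", "kwargs": {"plan": [[[1,0,0,0,0],[1,0.007,0,-0.01,0],[1,0.014,0.002,-0.02,0],[1,0.021,0.002,-0.03,0],[1,0.028,0.004,-0.04,0],[1,0.035,0.004,-0.05,0],[1,0.042,0.005,-0.06,0],[1,0.049,0.006,-0.068,0],[1,0.056,0.007,-0.076,0],[1,0.063,0.008,-0.084,0],[1,0.068,0.009,-0.09,0],[1,0.068,0.009,-0.09,0]]], "force": 12}}

```text
t: 8.82
tool_pos: [0.6116, -0.0376, 0.0841]
orientation: [-2.093, -2.342, 0.002]
force: [-0.7, -0.4, 10.1]
opening: 0.0093
gripper_force: 12.8
```

```bash
python3 - <<'E'
from tilt import *
im2,d2,P2,_,s=grab('wrist')
m=red(im2)&(P2[...,2]>.05)&(P2[...,2]<.25);q=P2[m];v=np.array([-.994,-.111]);t=(q[:,:2]-s['tool_pos'][:2])@v
print(s['tool_pos'],s['force'],s['opening'])
for a in np.arange(-.01,.14,.015): k=(t>a)&(t<a+.015); print(round(a,3),k.sum(),np.round(np.percentile(q[k,2],[50,98]),3) if k.any() else '')
E
```

```text
[ 0.61155933 -0.0376487   0.08414098] [-0.66103549 -0.41358277 10.07245483] 0.00925942751122771
-0.01 1609 [0.089 0.094]
0.005 995 [0.089 0.09 ]
0.02 829 [0.089 0.177]
0.035 668 [0.089 0.166]
0.05 5917 [0.078 0.09 ]
0.065 2010 [0.079 0.09 ]
0.08 1818 [0.087 0.09 ]
0.095 3981 [0.072 0.09 ]
0.11 6300 [0.076 0.09 ]
0.125 0 
0.14 0
```

>>> {"fn": "send_rows", "kwargs": {"plan": [[[1,0,0,0.01,0],[0.7,0,0,0.015,0],[0.5,0,0,0.015,0],[0.36,0,0,0.015,0],[0.36,0,0,0.015,0],[0.36,0,0,0.08,0],[0.36,0,0,0.2,0],[0.36,0,0,0.35,0],[0.36,0,0,0.5,0],[0.36,0,0,0.6,0],[0.36,0,0,0.6,0],[0.36,0,0,0.6,0]]]}}

```text
t: 9.87
tool_pos: [0.613, -0.0376, 0.2064]
orientation: [2.091, 2.34, 0.004]
force: [-0.1, 0.6, -1.0]
opening: 0.0298
gripper_force: 0.0
```

```bash
python3 - <<'E'
from tilt import *
for n in('wrist','top','scene'):
    im,d,P,_,s=grab(n); 
    try: c,r,a,z,k=pot(im,P,.012,(.5515,-.044)); print(n,c,r,np.degrees(a),z,k)
    except Exception as e: print(n,e)
    if n=='wrist': cv2.imwrite('pics/w3.png',im)
print(s['tool_pos'],s['force'])
E
```

```text
wrist [ 0.55215302 -0.04554155] 0.06072003617862566 96.2247943583429 0.08856131654697663 2259
top [ 0.55118607 -0.04672742] 0.06152120258402529 96.1662196193241 0.08623766226960339 41
scene [ 0.55570626 -0.04861685] 0.061210353534864974 96.7151928984946 0.0845545032366869 26
[ 0.61127492 -0.03735261  0.20287005] [ 0.04607948 -0.85935316 -1.01543451]
```

>>> {"fn": "send_rows", "kwargs": {"plan": [[[-0.3,-0.36,0.463,0,0],[-0.3,-0.36,0.463,0,0],[-0.3,-0.36,0.463,0,0],[-0.3,-0.36,0.463,0,0],[-0.3,-0.36,0.463,-0.15,0],[-0.3,-0.36,0.463,-0.3,0],[-0.3,-0.36,0.463,-0.42,0],[-0.3,-0.36,0.463,-0.54,0],[-0.3,-0.36,0.463,-0.63,0],[-0.3,-0.36,0.463,-0.69,0],[-0.3,-0.36,0.463,-0.69,0],[-0.3,-0.36,0.463,-0.69,0]]]}}

```text
t: 11.02
tool_pos: [0.539, 0.055, 0.0647]
orientation: [-2.092, -2.341, 0.003]
force: [-0.0, 1.0, 0.6]
opening: 0.0603
gripper_force: 0.0
```

```bash
python3 - <<'E'
from tilt import *
im,d,P,_,s=grab('wrist'); cv2.imwrite('pics/w4.png',im); print(s['tool_pos'],s['orientation'])
c,r,a,z,k=pot(im,P,.012,(.5515,-.044));print(c,r,np.degrees(a),z)
X=P[red(im)&(abs(P[...,2]-.076)<.008)];e=np.array([np.cos(np.radians(96.2)),np.sin(np.radians(96.2))]);q=X[:,:2]-s['tool_pos'][:2];t=q@e;l=q@[-e[1],e[0]]
for a in np.arange(-.05,.08,.02):
    k=(t>a)&(t<a+.02)&(abs(l)<.03); print(round(a,2),k.sum(),np.round(np.percentile(l[k],[5,50,95]),4) if k.any() else'')
E
```

```text
[0.53902368 0.05504523 0.06474821] [-2.09223448 -2.34113214  0.00262948]
[0.54133105 0.04443691] 0.056428817099628596 0.0 0.08725515028253227
-0.05 1863 [-0.027   0.0002  0.0268]
-0.03 433 [-0.0098 -0.0006  0.0082]
-0.01 1751 [-0.0097 -0.0009  0.0081]
0.01 1905 [-0.0094 -0.0008  0.0078]
0.03 2142 [-0.0091 -0.0004  0.0081]
0.05 374 [-0.0081 -0.0007  0.0071]
0.07 0
```

>>> {"fn": "send_rows", "kwargs": {"plan": [[[0.3,0,0,0,0],[1,0,0,0,0],[1,0,0,0,0],[1,0,0,0,0],[1,0,0,0,0],[1,0,0,0.02,0],[1,0,0,0.05,0],[1,0,0,0.1,0],[1,0,0,0.15,0],[1,0,0,0.2,0],[1,0,0,0.2,0],[1,0,0,0.2,0]]], "force": 60}}

```text
t: 12.07
tool_pos: [0.5407, 0.0552, 0.1069]
orientation: [2.092, 2.341, 0.003]
force: [0.3, 0.1, -3.1]
opening: 0.0195
gripper_force: 60.0
```

```bash
cat >> tilt.py <<'E'
def theta(cam='wrist',zmin=.03,r=.3):
    """side profile of red points in the vertical plane of the tool x axis (tip direction = handle side positive)"""
    im,d,P,_,s=grab(cam)
    Rm=R.from_rotvec(s['orientation']).as_matrix(); e=Rm[:2,0]; n=Rm[:2,1]
    if e[1]<0: e=-e
    m=red(im)&(P[...,2]>zmin)&(np.hypot(P[...,0]-s['tool_pos'][0],P[...,1]-s['tool_pos'][1])<r)
    X=P[m]; q=X-s['tool_pos']; return im,s,np.c_[q[:,:2]@e,q[:,:2]@n,q[:,2]]
E
python3 - <<'E'
from tilt import *
for cam in('wrist','top'):
    im,s,q=theta(cam); print(cam,s['tool_pos'],s['force'],s['wrist_torque'])
    for a in np.arange(-.2,.07,.02):
        k=(q[:,0]>a)&(q[:,0]<a+.02)&(abs(q[:,1])<.012)
        if k.sum()>3: print(round(a,2),k.sum(),np.round(np.percentile(q[k,2],[5,50,95]),4))
E
```

```text
wrist [0.54073336 0.05521227 0.10693457] [ 0.27230941  0.05864586 -3.12388221] [0.24701544 0.12090588 0.0196354 ]
-0.14 8 [-0.055  -0.0546 -0.0522]
-0.12 216 [-0.0553 -0.0543 -0.0533]
-0.1 5 [-0.0283 -0.0274 -0.0263]
-0.06 313 [0.0142 0.0151 0.016 ]
-0.04 643 [0.0035 0.0136 0.0158]
-0.02 1453 [0.0027 0.0044 0.0055]
-0.0 1622 [0.0027 0.0046 0.0057]
0.02 1844 [0.0029 0.0047 0.0061]
0.04 1338 [-0.0008  0.0046  0.0059]
top [0.54005954 0.05518635 0.10598665] [-0.80051853  0.47447354 -3.29584333] [0.28680043 0.12050196 0.00774133]
-0.18 24 [0.0053 0.0096 0.0139]
-0.16 67 [-0.0595 -0.0409 -0.0007]
-0.14 6 [-0.061  -0.0577 -0.0548]
-0.12 26 [-0.0591 -0.0565 -0.053 ]
-0.1 6 [-0.06   -0.0571 -0.054 ]
-0.06 31 [-0.0297  0.0079  0.0153]
0.04 16 [-0.0012  0.0024  0.0048]
```

>>> {"fn": "send_rows", "kwargs": {"plan": [[[1,0,0,0.03,0],[1,0,0,0.09,0],[1,0,0,0.17,0],[1,0,0,0.26,0],[1,0,0,0.36,0],[1,0.02,-0.02,0.46,0],[1,0.04,-0.06,0.56,0],[1,0.06,-0.12,0.66,0],[1,0.08,-0.2,0.75,0],[1,0.1,-0.29,0.83,0],[1,0.12,-0.39,0.9,0],[1,0.14,-0.49,0.94,0],[1,0.16,-0.59,0.97,0],[1,0.18,-0.69,0.97,0],[1,0.2,-0.79,0.97,0],[1,0.22,-0.88,0.97,0],[1,0.23,-0.95,0.97,0],[1,0.23,-0.98,0.97,0],[1,0.23,-0.98,0.97,0]]]}}

```text
t: 13.75
tool_pos: [0.5856, -0.142, 0.2998]
orientation: [-2.095, -2.341, 0.001]
force: [-0.4, -0.2, -3.7]
opening: 0.0195
gripper_force: 60.0
```

>>> {"fn": "send_rows", "kwargs": {"plan": [[[1,0.005,-0.03,0,0],[1,0.02,-0.08,0,0],[1,0.04,-0.15,0,0],[1,0.06,-0.23,0,0],[1,0.08,-0.32,0,0],[1,0.1,-0.42,0,0],[1,0.12,-0.52,0,0],[1,0.14,-0.62,0,0],[1,0.16,-0.72,0,0],[1,0.18,-0.82,0,0],[1,0.2,-0.91,0,0],[1,0.215,-0.97,0,0],[1,0.23,-1,0,0],[1,0.23,-1,0,0],[1,0.23,-1,0,0]]]}}

```text
t: 15.0
tool_pos: [0.6319, -0.3408, 0.2991]
orientation: [-2.093, -2.342, -0.0]
force: [0.7, -0.2, -3.6]
opening: 0.0193
gripper_force: 60.0
```

```bash
python3 - <<'E'
from tilt import *
im,s,q=theta('wrist',.1); print(s['tool_pos'],s['orientation'],s['force'],s['wrist_torque'],s['q'])
for a in np.arange(-.2,.07,.02):
    k=(q[:,0]>a)&(q[:,0]<a+.02)&(abs(q[:,1])<.012)
    if k.sum()>3: print(round(a,2),k.sum(),np.round(np.percentile(q[k,2],[5,50,95]),4))
im,d,P,_,s=grab('top')
near=np.nan_to_num((P[...,0]<.54)&(P[...,0]>.42)&(P[...,1]<-.3)&(P[...,1]>-.56)&(P[...,2]>.076)&(P[...,2]<.097)) >0
q=P[near][:,:2];print(' bar',len(q),cv2.minAreaRect(q.astype(np.float32)))
E
```

```text
[ 0.63193836 -0.34084705  0.29913063] [-2.09286311e+00 -2.34188102e+00 -2.36437823e-04] [ 0.71186393 -0.17521368 -3.56945143] [ 0.23639277  0.07456655 -0.02756583] [-5.66154742e-01  4.47443811e-01  9.96830187e-01  2.83270222e-04
  1.69809861e+00 -6.78304251e-01]
-0.14 7 [-0.0553 -0.0545 -0.0524]
-0.12 219 [-0.0555 -0.0545 -0.0534]
-0.06 314 [0.0141 0.015  0.0159]
-0.04 627 [0.0033 0.0136 0.0158]
-0.02 1452 [0.0024 0.0043 0.0054]
-0.0 1615 [0.0027 0.0046 0.0056]
0.02 1816 [0.003  0.0047 0.0059]
0.04 1325 [-0.0001  0.0046  0.0059]
 bar 0 ((0.0, 0.0), (0.0, 0.0), 0.0)
```

>>> {"fn": "send_rows", "kwargs": {"plan": [[[1,0,0,0,0],[1,0,0,0,0],[1,0,0,0,0]]], "force": 35}}

```text
t: 15.35
tool_pos: [0.632, -0.3402, 0.3]
orientation: [2.092, 2.343, 0.0]
force: [0.1, -0.9, -3.7]
opening: 0.0199
gripper_force: 35.0
```

```bash
cat >> tilt.py <<'E'
def prof(cam='wrist',zmin=.1):
    im,s,q=theta(cam,zmin); print(np.round(s['tool_pos'],4),np.round(s['force'],1),np.round(s['wrist_torque'],2))
    k=(q[:,0]>-.025)&(q[:,0]<.06)&(abs(q[:,1])<.012)&(q[:,2]>-.05)
    if k.sum()>20:
        v=cv2.fitLine(q[k][:,[0,2]].astype(np.float32),cv2.DIST_HUBER,0,.01,.01).ravel(); print('handle n',k.sum(),'angle',np.degrees(np.arctan2(v[1],v[0])),'at',v[2:])
    return im,s,q
E
python3 -c "
from tilt import *
prof()"
```

```text
[ 0.632  -0.3402  0.3   ] [ 0.1 -0.9 -3.7] [ 0.24  0.05 -0.03]
handle n 6334 angle 0.5171192 at [0.01961989 0.00449671]
```

>>> {"fn": "send_rows", "kwargs": {"plan": [[[1,0,0,0,0],[1,0,0,0,0],[1,0,0,0,0]]], "force": 22}}

```text
t: 15.65
tool_pos: [0.6319, -0.3409, 0.2997]
orientation: [2.093, 2.342, -0.0]
force: [-0.2, -0.6, -3.9]
opening: 0.0198
gripper_force: 22.0
```

```bash
python3 -c "
from tilt import *
prof()"
```

```text
[ 0.6319 -0.3409  0.2997] [-0.2 -0.6 -3.9] [0.15 0.07 0.04]
handle n 5844 angle 29.74329 at [0.01621902 0.01435989]
```

>>> {"fn": "send_rows", "kwargs": {"plan": [[[1,0,0,0,0],[1,0,0,0,0],[1,0,0,0,0]]], "force": 16}}

```text
t: 15.95
tool_pos: [0.6318, -0.3408, 0.2996]
orientation: [-2.093, -2.342, 0.0]
force: [0.5, -0.2, -3.5]
opening: 0.0199
gripper_force: 16.0
```

```bash
python3 -c "
from tilt import *
prof()"
```

```text
[ 0.6318 -0.3408  0.2996] [ 0.5 -0.2 -3.5] [0.01 0.07 0.02]
handle n 3517 angle 48.077114 at [0.02170277 0.02935904]
```

>>> {"fn": "send_rows", "kwargs": {"plan": [[[1,0,0,0,0],[1,0,0,0,0],[1,0,0,0,0],[1,0,0,0,0]]], "force": 13}}

```text
t: 16.33
tool_pos: [0.6319, -0.3409, 0.2997]
orientation: [2.093, 2.342, -0.0]
force: [-0.6, -0.1, -2.4]
opening: 0.0198
gripper_force: 13.0
```

```bash
python3 -c "
from tilt import *
im,s,q=prof('wrist'); cv2.imwrite('pics/w5.png',im)
im,s,q=prof('scene')
cv2.imwrite('pics/h1.png',np.hstack([cv2.resize(im[150:350,100:300],(400,400)),cv2.resize(cv2.imread('pics/w5.png'),(400,400))]))"
```

```text
[ 0.6319 -0.3409  0.2997] [-0.6 -0.1 -2.4] [ 0.02  0.05 -0.03]
handle n 3516 angle 48.68381 at [0.02175096 0.0297189 ]
[ 0.6319 -0.3408  0.2996] [-0.7  0.6 -2.7] [0.01 0.05 0.02]
handle n 93 angle 60.914986 at [-0.01280352 -0.01772885]
```

View pics/h1.png

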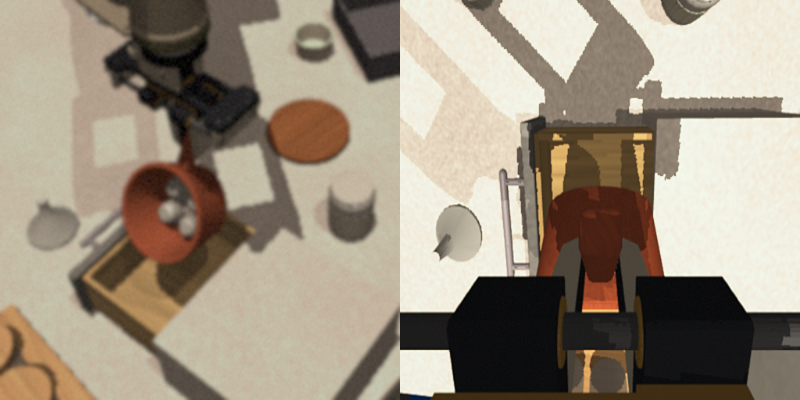

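```bash
python3 -c "
from tilt import *
for c in('scene','top'):
    im,s,q=prof(c,.08)
    q=q[(abs(q[:,1])<.08)]
    print(c,len(q))
    for a in np.arange(-.2,.06,.015):
        k=(q[:,2]>a)&(q[:,2]<=a+.015)&(q[:,0]<.08)&(q[:,0]>-.12)
        if k.sum()>3: print(round(a,3),k.sum(),np.round(np.percentile(q[k,0],[3,50,97]),3),np.round(np.percentile(q[k,1],[3,97]),3))
"
```

```text
[ 0.6319 -0.3408  0.2997] [ 0.2  0.5 -3.3] [ 0.03  0.1  -0.01]
handle n 91 angle 57.257824 at [-0.01720712 -0.02412459]
scene 1618
-0.17 10 [-0.048 -0.045 -0.04 ] [-0.016  0.004]
-0.155 151 [-0.076 -0.06  -0.046] [-0.029  0.023]
-0.14 313 [-0.106 -0.083 -0.033] [-0.044  0.031]
-0.125 218 [-0.102 -0.076 -0.021] [-0.05   0.057]
-0.11 181 [-0.089 -0.054 -0.008] [-0.055  0.062]
-0.095 174 [-0.078 -0.045  0.002] [-0.058  0.066]
-0.08 167 [-0.069 -0.035  0.009] [-0.058  0.065]
-0.065 139 [-0.059 -0.033  0.   ] [-0.053  0.062]
-0.05 111 [-0.048 -0.034 -0.014] [-0.041  0.051]
-0.035 114 [-0.039 -0.031 -0.012] [-0.023  0.028]
-0.02 28 [-0.014 -0.01  -0.005] [-0.006  0.011]
-0.005 11 [-0.007 -0.003  0.001] [-0.004  0.002]
[ 0.6319 -0.3409  0.2996] [ 0.7 -0.2 -3.5] [0.04 0.03 0.05]
top 102
-0.14 28 [-0.106 -0.101 -0.096] [-0.007  0.01 ]
-0.095 14 [-0.002  0.004  0.013] [0.022 0.044]
-0.08 29 [-0.01   0.006  0.013] [0.015 0.043]
-0.035 7 [-0.035 -0.034 -0.031] [-0.02  -0.014]
0.025 8 [0.033 0.037 0.038] [0.002 0.01 ]
```

>>> {"fn": "send_rows", "kwargs": {"plan": [[[1,0,0,0,0],[1,0,0,0,0],[1,0,0,0,0],[1,0,0,0,0]]], "force": 9}}

```text
t: 16.87
tool_pos: [0.6319, -0.3408, 0.2996]
orientation: [2.093, 2.343, 0.0]
force: [0.5, 0.2, -3.8]
opening: 0.0203
gripper_force: 9.0
```

```bash
cat >> tilt.py <<'E'
def rim(cam='scene',zmin=.05):
    """rim end points in the tool's vertical plane, from the red profile: lip (mouth side) and upper rim"""
    im,s,q=theta(cam,zmin); q=q[(abs(q[:,1])<.07)&(q[:,0]<.15)&(q[:,0]>-.2)]
    print(np.round(s['tool_pos'],4),np.round(s['force'],1),np.round(s['wrist_torque'],2),s['opening'])
    pts=[]
    for a in np.arange(-.19,.0,.012):
        k=(q[:,2]>a)&(q[:,2]<=a+.012)
        if k.sum()>4: x=np.percentile(q[k,0],[2,98]); pts.append((a+.006,x[0],x[1],k.sum()))
    pts=np.array(pts); print(np.round(pts,3).tolist())
    lip=pts[np.argmin(pts[:,1])]; up=pts[pts[:,0]>lip[0]+.02]; up=up[up[:,0]<-.02]
    f=np.polyfit(up[:,0],up[:,1],1); print('theta',np.degrees(np.arctan2(1,f[0])),'lip',lip[:2][::-1])
    return im
E
python3 -c "
from tilt import *
rim()"
```

```text
[ 0.6319 -0.3408  0.2996] [ 0.5  0.2 -3.8] [-0.01  0.1  -0.  ] 0.020264169679972206
[[-0.16, -0.051, -0.039, 15.0], [-0.148, -0.075, -0.045, 115.0], [-0.136, -0.106, -0.033, 229.0], [-0.124, -0.105, -0.025, 227.0], [-0.112, -0.096, -0.013, 154.0], [-0.1, -0.088, -0.006, 150.0], [-0.088, -0.079, 0.001, 141.0], [-0.076, -0.071, 0.012, 137.0], [-0.064, -0.062, 0.007, 125.0], [-0.052, -0.054, -0.007, 94.0], [-0.04, -0.047, -0.015, 97.0], [-0.028, -0.04, -0.011, 95.0], [-0.016, -0.018, -0.009, 27.0], [-0.004, -0.011, -0.0, 18.0]]
theta 55.74666575471609 lip [-0.10618654 -0.136     ]
```

```bash
python3 -c "
from h import *
H=np.array([.512,-.413]);xu=np.array([.9937,.112]);yu=np.array([-.112,.9937])
for n in('top','scene'):
    P=np.load(n+'0.npz')['P'];d=P[...,:2]-H;x=d@xu;y=d@yu
    for lo,hi in((70,100),(100,130),(130,160),(160,190)):
        for sg in(1,-1):
            k=(x>lo/1e3)&(x<hi/1e3)&(abs(P[...,2]-.098)<.007)&(y*sg>.07)&(y*sg<.13)
            if k.sum()>3: print(n,lo,sg,k.sum(),np.round(np.percentile(y[k],[3,50,97]),3),np.median(P[k][:,2]))
    k=(abs(y)<.13)&(x>.0)&(x<.07)&(P[...,2]>.1)&(P[...,2]<.112); print('panel',np.round(np.percentile(x[k],[3,50,97]),3),np.round(np.percentile(y[k],[2,98]),3))
    k=(abs(y)<.05)&(x>-.03)&(x<.025)&(P[...,2]>.07)&(P[...,2]<.095); print('bar',k.sum(),np.round(np.percentile(x[k],[3,50,97]),3))
"
```

```text
top 70 1 29 [0.093 0.097 0.1  ] 0.0978911355489438
top 70 -1 32 [-0.1   -0.096 -0.094] 0.09732179948815922
top 100 1 27 [0.093 0.098 0.1  ] 0.0972259712249095
top 100 -1 30 [-0.101 -0.095 -0.093] 0.09711352473752743
top 130 1 26 [0.093 0.097 0.1  ] 0.09696043917203079
top 130 -1 30 [-0.1   -0.095 -0.093] 0.09747276981900499
top 160 1 28 [0.093 0.097 0.1  ] 0.09685708502794055
top 160 -1 28 [-0.101 -0.095 -0.093] 0.09781000050819011
panel [0.027 0.035 0.047] [-0.107  0.108]
bar 152 [-0.013 -0.007  0.021]
scene 70 1 25 [0.093 0.095 0.099] 0.0967668931870096
scene 70 -1 29 [-0.101 -0.099 -0.095] 0.09776983641162096
scene 100 1 24 [0.093 0.095 0.099] 0.09665208949339754
scene 100 -1 27 [-0.1   -0.098 -0.095] 0.09747071144421471
scene 130 1 28 [0.093 0.095 0.1  ] 0.09649826779985998
scene 130 -1 34 [-0.101 -0.098 -0.094] 0.09776423230789605
scene 160 1 23 [0.093 0.096 0.099] 0.09683768358267808
scene 160 -1 29 [-0.101 -0.098 -0.094] 0.09718590783456327
panel [0.029 0.038 0.045] [-0.11   0.105]
bar 139 [-0.011 -0.004  0.01 ]
```

>>> {"fn": "send_rows", "kwargs": {"plan": [[[1,-0.005,0.02,0,0],[1,-0.01,0.05,0,0],[1,-0.02,0.1,0,0],[1,-0.03,0.16,0,0],[1,-0.05,0.24,0,0],[1,-0.06,0.32,0,0],[1,-0.075,0.4,0,0],[1,-0.09,0.48,0,0],[1,-0.1,0.56,0,0],[1,-0.115,0.64,0,0],[1,-0.13,0.71,0,0],[1,-0.14,0.77,0,0],[1,-0.15,0.82,0,0],[1,-0.155,0.845,-0.02,0],[1,-0.155,0.853,-0.07,0],[1,-0.155,0.853,-0.14,0],[1,-0.155,0.853,-0.22,0],[1,-0.155,0.853,-0.29,0],[1,-0.155,0.853,-0.34,0],[1,-0.155,0.853,-0.37,0]]], "force": 14}}

```text
t: 18.58
tool_pos: [0.5997, -0.1704, 0.2223]
orientation: [-2.092, -2.339, 0.002]
force: [0.1, 0.3, -3.1]
opening: 0.0198
gripper_force: 14.0
```

```bash
python3 -c "
from tilt import *
im=rim()
cv2.imwrite('pics/h2.png',cv2.resize(im[140:340,90:330],(720,600)))"
```

```text
[ 0.5997 -0.1704  0.2223] [ 0.1  0.3 -3.1] [0.04 0.09 0.03] 0.01982647518444264
[[-0.16, -0.052, -0.039, 16.0], [-0.148, -0.072, -0.04, 85.0], [-0.136, -0.106, -0.034, 153.0], [-0.124, -0.105, -0.022, 150.0], [-0.112, -0.096, -0.007, 95.0], [-0.1, -0.087, 0.0, 103.0], [-0.088, -0.08, 0.009, 102.0], [-0.076, -0.072, 0.015, 112.0], [-0.064, -0.063, 0.005, 81.0], [-0.052, -0.056, -0.006, 68.0], [-0.04, -0.048, -0.016, 59.0], [-0.028, -0.04, -0.007, 73.0], [-0.016, -0.017, -0.008, 19.0], [-0.004, -0.011, 0.002, 18.0]]
theta 56.38891931027257 lip [-0.10575169 -0.136     ]
```

View pics/h2.png

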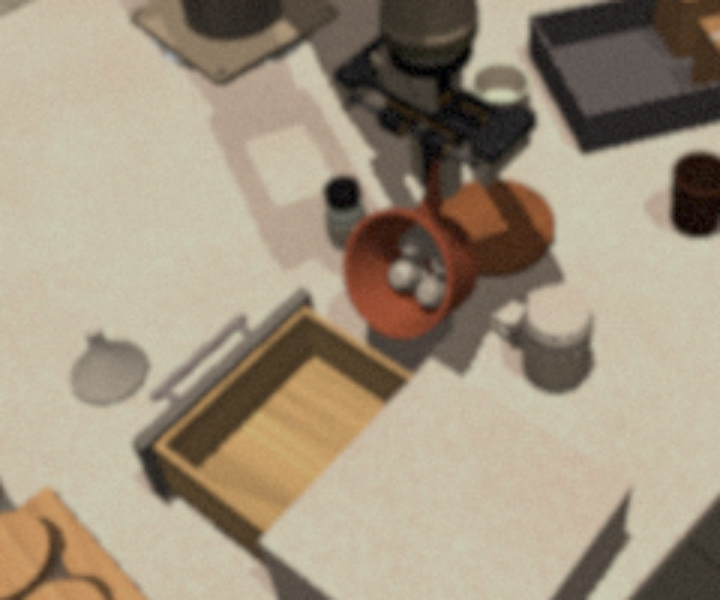

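>>> {"fn": "send_rows", "kwargs": {"plan": [[[1,0.004,-0.04,0,0],[1,0.009,-0.08,0,0],[1,0.012,-0.11,0,0],[1,0.015,-0.13,0.005,0],[1,0.018,-0.164,0.03,0],[1,0.022,-0.2,0.055,0],[1,0.026,-0.234,0.075,0],[1,0.031,-0.278,0.095,0],[1,0.036,-0.318,0.115,0],[1,0.041,-0.363,0.135,0],[1,0.041,-0.363,0.135,0]]], "force": 10}}

```text
t: 19.55
tool_pos: [0.6094, -0.245, 0.2539]
orientation: [2.093, 2.34, -0.0]
force: [1.2, -0.1, -3.1]
opening: 0.0198
gripper_force: 10.0
```

```bash
python3 -c "
from tilt import *
im=rim()
s=telemetry.read_state()['tool_pos'];print('y_h',(s[:2]-[.512,-.413])@[-.112,.9937])
cv2.imwrite('pics/h3.png',cv2.resize(im[140:340,90:330],(720,600)))"
```

```text
[ 0.6094 -0.245   0.2539] [ 1.2 -0.1 -3.1] [-0.02 -0.06 -0.04] 0.01975504216818595
[[-0.16, -0.052, -0.016, 50.0], [-0.148, -0.053, 0.021, 53.0], [-0.136, -0.05, 0.024, 128.0], [-0.124, -0.045, 0.024, 75.0], [-0.112, -0.043, 0.024, 78.0], [-0.1, -0.039, 0.029, 75.0], [-0.088, -0.038, 0.038, 86.0], [-0.076, -0.033, 0.044, 111.0], [-0.064, -0.03, 0.038, 131.0], [-0.052, -0.027, 0.019, 108.0], [-0.04, -0.026, -0.0, 91.0], [-0.028, -0.011, 0.0, 22.0], [-0.016, -0.006, -0.003, 8.0], [-0.004, -0.005, -0.001, 10.0]]
theta 72.88867884810158 lip [-0.05348027 -0.148     ]
y_h 0.15684455286204108
```

>>> {"fn": "send_rows", "kwargs": {"plan": [[[1,0.004,-0.04,0.002,0],[1,0.009,-0.08,0.003,0],[1,0.014,-0.124,0.007,0],[1,0.02,-0.174,0.012,0],[1,0.025,-0.224,0.018,0],[1,0.03,-0.268,0.022,0],[1,0.036,-0.318,0.02,0],[1,0.041,-0.368,0.015,0],[1,0.046,-0.412,0.01,0],[1,0.052,-0.462,0,0],[1,0.058,-0.512,-0.013,0],[1,0.063,-0.556,-0.03,0],[1,0.068,-0.601,-0.05,0],[1,0.073,-0.646,-0.07,0],[1,0.077,-0.686,-0.09,0],[1,0.077,-0.686,-0.09,0],[1,0.077,-0.686,-0.09,0],[1,0.077,-0.686,-0.09,0]]]}}

```text
t: 21.1
tool_pos: [0.6244, -0.3796, 0.2343]
orientation: [-2.092, -2.342, -0.0]
force: [-0.6, 1.3, -1.5]
opening: 0.02
gripper_force: 10.0
```

```bash
python3 -c "
from tilt import *
im=rim()
s=telemetry.read_state()['tool_pos'];print('y_h',(s[:2]-[.512,-.413])@[-.112,.9937])
cv2.imwrite('pics/h4.png',cv2.resize(im[140:340,90:330],(720,600)))"
```

```text
[ 0.6244 -0.3796  0.2343] [-0.6  1.3 -1.5] [0.09 0.15 0.  ] 0.019969441181896943
[[-0.1, 0.062, 0.081, 7.0], [-0.088, 0.057, 0.104, 30.0], [-0.076, 0.048, 0.112, 63.0], [-0.064, 0.044, 0.118, 94.0], [-0.052, 0.039, 0.114, 144.0], [-0.04, 0.041, 0.11, 149.0], [-0.028, 0.08, 0.108, 39.0]]
theta 144.8626169923589 lip [ 0.03871528 -0.052     ]
y_h 0.02068689754222189tilt.py:27: RankWarning: Polyfit may be poorly conditioned
  f=np.polyfit(up[:,0],up[:,1],1); print('theta',np.degrees(np.arctan2(1,f[0])),'lip',lip[:2][::-1])
```

View pics/h4.png

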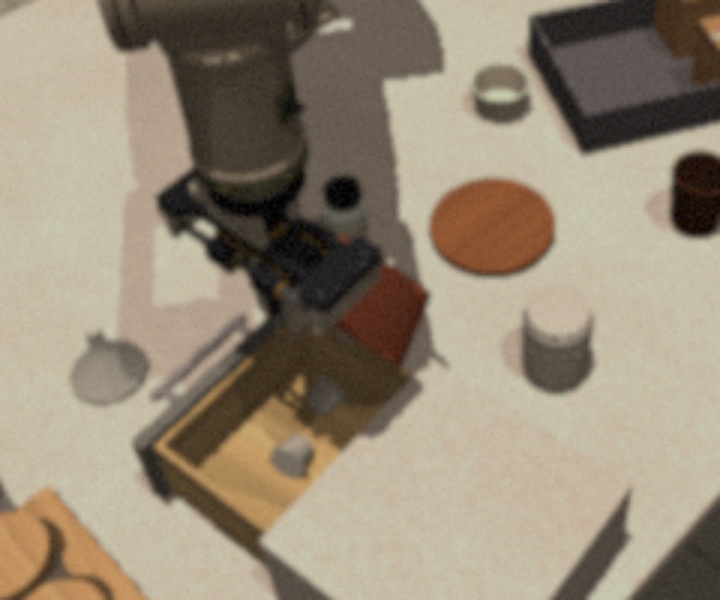

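>>> {"fn": "send_rows", "kwargs": {"plan": [[[1,0.006,-0.05,-0.03,0],[1,0.011,-0.1,-0.062,0],[1,0.011,-0.1,-0.062,0],[1,0.006,-0.05,-0.03,0],[1,0.011,-0.1,-0.062,0],[1,0.006,-0.05,-0.03,0],[1,0.011,-0.1,-0.062,0],[1,0.011,-0.1,-0.062,0],[1,0.011,-0.1,-0.062,0],[1,0.011,-0.1,-0.062,0]]]}}

```text
t: 21.98
tool_pos: [0.6268, -0.3995, 0.2226]
orientation: [2.093, 2.343, 0.001]
force: [0.4, 1.3, -2.6]
opening: 0.0197
gripper_force: 10.0
```

```bash
python3 -c "
from tilt import *
print(telemetry.read_state()['force'])
a=[cv2.resize(grab(c)[0],(512,384)) for c in('scene','wrist')]
cv2.imwrite('pics/h5.png',np.hstack([cv2.resize(a[0][140:340,90:330],(400,400)),cv2.resize(a[1],(400,400))]))"
```

```text
[ 0.44944945  1.32622488 -2.60819341]
```

View pics/h5.png

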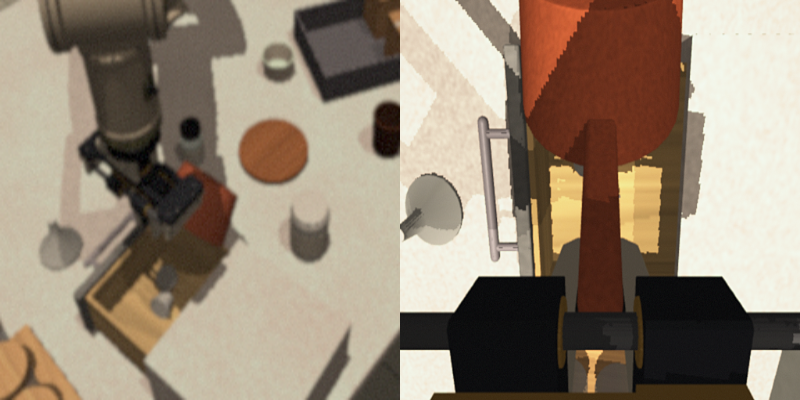

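>>> {"fn": "send_rows", "kwargs": {"plan": [[[1,0,0,0.04,0],[1,0,0,0.1,0],[1,0,0,0.17,0],[1,0,0,0.24,0],[1,0,0,0.31,0],[1,0.003,-0.02,0.36,0],[1,0.008,-0.07,0.4,0],[1,0.014,-0.13,0.42,0],[1,0.02,-0.19,0.42,0],[1,0.027,-0.25,0.42,0],[1,0.033,-0.29,0.42,0],[1,0.034,-0.3,0.42,0],[1,0.034,-0.3,0.42,0]]]}}

```text
t: 23.17
tool_pos: [0.6334, -0.4611, 0.3076]
orientation: [2.093, 2.34, -0.0]
force: [0.5, 0.4, -3.2]
opening: 0.0201
gripper_force: 10.0
```

```bash
cat >> tilt.py <<'E'
def grey():
    """bright/grey blobs inside the drawer and inside the pot, from each camera"""
    H=np.array([.507,-.4135]);xu=np.array([.9937,.112]);yu=np.array([-.112,.9937])
    for n in('scene','top','wrist'):
        im,d,P,_,s=grab(n); hsv=cv2.cvtColor(im,cv2.COLOR_BGR2HSV); e=P[...,:2]-H; x=e@xu; y=e@yu
        low=(hsv[...,1]<75)&(x>.055)&(x<.2)&(abs(y)<.093)&(P[...,2]>.025)&(P[...,2]<.075)
        hi=(hsv[...,1]<75)&(hsv[...,2]>70)&(np.hypot(P[...,0]-s['tool_pos'][0],P[...,1]-s['tool_pos'][1])<.2)&(P[...,2]>.13)&(P[...,2]<s['tool_pos'][2]-.03)
        h2=(x>.055)&(x<.2)&(abs(y)<.093)&(P[...,2]>.04)&(P[...,2]<.075)
        for nm,m in(('drawer',low),('drawer>40mm',h2),('pot',hi)):
            k,l,st,ce=cv2.connectedComponentsWithStats(np.nan_to_num(m).astype(np.uint8))
            print(n,nm,[(int(st[i,4]),np.round([np.median(x[l==i]),np.median(y[l==i]),np.median(P[l==i][:,2])],3).tolist()) for i in range(1,k) if st[i,4]>12])
E
python3 -c "
from tilt import *
rim(zmin=.09); grey()"
```

```text
[ 0.6334 -0.4611  0.3076] [ 0.5  0.4 -3.2] [-0.08  0.04 -0.02] 0.02006681941644988
[[-0.172, -0.037, 0.008, 136.0], [-0.16, -0.035, 0.013, 293.0], [-0.148, -0.033, 0.014, 129.0], [-0.136, -0.031, 0.012, 79.0], [-0.124, -0.029, 0.039, 79.0], [-0.112, -0.027, 0.043, 101.0], [-0.1, -0.026, 0.044, 111.0], [-0.088, -0.024, 0.048, 139.0], [-0.076, -0.022, 0.052, 182.0], [-0.064, -0.021, 0.049, 247.0], [-0.052, -0.019, 0.019, 194.0], [-0.04, -0.018, 0.007, 44.0], [-0.028, -0.005, -0.002, 7.0]]
theta 79.49553210444084 lip [-0.03681459 -0.172     ]
scene drawer [(117, [0.148, 0.015, 0.046]), (55, [0.118, -0.013, 0.044]), (92, [0.157, -0.059, 0.049])]
scene drawer>40mm [(44, [0.117, -0.011, 0.046]), (88, [0.146, 0.014, 0.048]), (89, [0.156, -0.058, 0.049])]
scene pot [(13, [0.011, -0.224, 0.136])]
top drawer [(63, [0.154, -0.048, 0.05]), (65, [0.14, 0.018, 0.05]), (140, [0.094, 0.005, 0.05])]
top drawer>40mm [(75, [0.154, -0.048, 0.05]), (89, [0.14, 0.018, 0.049]), (176, [0.095, 0.004, 0.049])]
top pot []
wrist drawer [(703, [0.14, 0.015, 0.051]), (704, [0.085, 0.017, 0.051]), (641, [0.104, -0.009, 0.051])]
wrist drawer>40mm [(1339, [0.094, 0.005, 0.051]), (693, [0.139, 0.014, 0.051])]
wrist pot [(26, [0.115, -0.248, 0.138])]
```

>>> {"fn": "send_rows", "kwargs": {"plan": [[[1,-0.003,0.02,0,0],[1,-0.012,0.06,0,0],[1,-0.026,0.12,0,0],[1,-0.042,0.19,0,0],[1,-0.06,0.27,0,0],[1,-0.08,0.36,0,0],[1,-0.1,0.45,0,0],[1,-0.12,0.54,0,0],[1,-0.14,0.63,0,0],[1,-0.16,0.72,0,0],[1,-0.18,0.81,0,0],[1,-0.2,0.9,0,0],[1,-0.21,0.96,0,0],[1,-0.22,1,0,0]]], "force": 12}}

```text
t: 24.53
tool_pos: [0.5894, -0.2581, 0.3068]
orientation: [2.091, 2.344, 0.001]
force: [0.0, -1.3, -2.4]
opening: 0.0196
gripper_force: 12.0
```

>>> {"fn": "send_rows", "kwargs": {"plan": [[[1,-0.02,0.07,0,0],[1,-0.04,0.15,0,0],[1,-0.06,0.24,0,0],[1,-0.08,0.33,0,0],[1,-0.1,0.42,0,0],[1,-0.115,0.51,-0.02,0],[1,-0.13,0.58,-0.06,0],[1,-0.138,0.62,-0.12,0],[1,-0.141,0.64,-0.2,0],[1,-0.141,0.647,-0.29,0],[1,-0.141,0.647,-0.38,0],[1,-0.141,0.647,-0.46,0],[1,-0.141,0.647,-0.52,0],[1,-0.141,0.647,-0.56,0],[1,-0.141,0.647,-0.56,0],[1,-0.141,0.647,-0.56,0]]]}}

```text
t: 25.87
tool_pos: [0.5612, -0.1307, 0.1944]
orientation: [-2.093, -2.342, 0.0]
force: [0.6, -0.1, -3.7]
opening: 0.02
gripper_force: 12.0
```

```bash
python3 -c "
from tilt import *
rim(zmin=.016)"
```

```text
[ 0.5612 -0.1307  0.1944] [ 0.6 -0.1 -3.7] [-0.11  0.07  0.01] 0.02001961822415506
[[-0.172, -0.037, 0.032, 114.0], [-0.16, -0.036, 0.036, 234.0], [-0.148, -0.034, 0.038, 107.0], [-0.136, -0.031, 0.039, 78.0], [-0.124, -0.029, 0.036, 59.0], [-0.112, -0.028, 0.043, 56.0], [-0.1, -0.027, 0.047, 56.0], [-0.088, -0.025, 0.048, 71.0], [-0.076, -0.023, 0.05, 80.0], [-0.064, -0.021, 0.047, 123.0], [-0.052, -0.02, 0.017, 95.0], [-0.04, -0.019, 0.008, 26.0], [-0.028, -0.005, 0.009, 12.0]]
theta 79.76097277820462 lip [-0.03658587 -0.172     ]
```

>>> {"fn": "send_rows", "kwargs": {"plan": [[[1,0,0,-0.03,0],[1,0,0,-0.055,0],[1,0,0,-0.07,0],[1,0,0,-0.08,0],[1,0,0,-0.09,0],[1,0,0,-0.095,0],[1,0,0,-0.095,0]]], "force": 8}}

```text
t: 26.5
tool_pos: [0.5628, -0.1317, 0.1782]
orientation: [2.09, 2.339, 0.002]
force: [-1.6, -1.8, 10.3]
opening: 0.0199
gripper_force: 8.0
```

>>> {"fn": "send_rows", "kwargs": {"plan": [[[1,-0.003,0.025,0.006,0],[1,-0.006,0.05,0.01,0],[1,-0.009,0.08,0.015,0],[1,-0.013,0.114,0.02,0],[1,-0.016,0.144,0.023,0],[1,-0.019,0.174,0.024,0],[1,-0.024,0.214,0.023,0],[1,-0.028,0.25,0.021,0],[1,-0.032,0.284,0.018,0],[1,-0.035,0.318,0.014,0],[1,-0.035,0.318,0.014,0]]]}}

```text
t: 27.42
tool_pos: [0.5539, -0.0654, 0.1776]
orientation: [-2.091, -2.343, -0.0]
force: [0.7, 0.5, 3.1]
opening: 0.02
gripper_force: 8.0
```

```bash
python3 -c "
from tilt import *
rim(zmin=.022)"
```

```text
[ 0.5539 -0.0654  0.1776] [0.7 0.5 3.1] [-0.1  -0.45  0.  ] 0.02001440359224649
[[-0.16, -0.047, -0.026, 7.0], [-0.148, -0.073, -0.019, 159.0], [-0.136, -0.097, -0.012, 234.0], [-0.124, -0.092, -0.006, 147.0], [-0.112, -0.084, 0.001, 127.0], [-0.1, -0.078, 0.007, 116.0], [-0.088, -0.072, 0.013, 81.0], [-0.076, -0.066, 0.014, 67.0], [-0.064, -0.059, 0.004, 64.0], [-0.052, -0.053, -0.001, 52.0], [-0.04, -0.045, -0.015, 56.0], [-0.028, -0.039, -0.017, 50.0], [-0.016, -0.022, -0.011, 13.0], [-0.004, -0.014, -0.005, 14.0]]
theta 61.81150571841333 lip [-0.09743728 -0.136     ]
```

>>> {"fn": "send_rows", "kwargs": {"plan": [[[1,-0.004,0.035,-0.007,0],[1,-0.008,0.07,-0.014,0],[1,-0.012,0.104,-0.024,0],[1,-0.015,0.139,-0.035,0],[1,-0.019,0.174,-0.05,0],[1,-0.023,0.209,-0.065,0],[1,-0.026,0.239,-0.08,0],[1,-0.03,0.271,-0.095,0],[1,-0.034,0.303,-0.114,0],[1,-0.037,0.333,-0.134,0],[1,-0.04,0.363,-0.155,0],[1,-0.043,0.39,-0.177,0],[1,-0.046,0.417,-0.202,0],[1,-0.049,0.442,-0.227,0],[1,-0.052,0.47,-0.252,0],[1,-0.055,0.495,-0.28,0],[1,-0.055,0.495,-0.28,0]]]}}

```text
t: 28.88
tool_pos: [0.5422, 0.033, 0.1203]
orientation: [-2.091, -2.342, 0.002]
force: [0.1, 2.4, -0.2]
opening: 0.0202
gripper_force: 8.0
```

```bash
python3 -c "
from tilt import *
im,s,q=prof('wrist',.016); 
for a in np.arange(-.2,.07,.02):
    k=(q[:,0]>a)&(q[:,0]<a+.02)&(abs(q[:,1])<.012)
    if k.sum()>3: print(round(a,2),k.sum(),np.round(np.percentile(q[k,2],[5,50,95]),4))"
```

```text
[0.5422 0.033  0.1203] [ 0.1  2.4 -0.2] [ 0.1  -0.14  0.16]
handle n 6482 angle 19.823586 at [0.01576743 0.01293206]
-0.16 4 [-0.0716 -0.0712 -0.0709]
-0.14 1057 [-0.0925 -0.0811 -0.0708]
-0.06 194 [0.0016 0.003  0.0042]
-0.04 321 [-0.0292 -0.0012  0.0002]
-0.02 1199 [0.0001 0.0038 0.0076]
-0.0 1452 [0.0073 0.0109 0.0143]
0.02 2004 [0.0144 0.0183 0.0813]
0.04 1570 [0.0122 0.0213 0.0233]
```

>>> {"fn": "send_rows", "kwargs": {"plan": [[[1,-0.002,0.022,-0.027,0],[1,-0.005,0.045,-0.057,0],[1,-0.007,0.065,-0.087,0],[1,-0.009,0.085,-0.117,0],[1,-0.011,0.102,-0.15,0],[1,-0.013,0.119,-0.18,0],[1,-0.014,0.13,-0.205,0],[1,-0.015,0.137,-0.222,0],[1,-0.016,0.143,-0.234,0],[1,-0.016,0.146,-0.242,0],[1,-0.016,0.146,-0.242,0]]]}}

```text
t: 29.85
tool_pos: [0.5399, 0.0612, 0.0733]
orientation: [-2.093, -2.342, 0.0]
force: [0.7, -0.1, -1.5]
opening: 0.0201
gripper_force: 8.0
```

```bash
python3 -c "
from tilt import *
im,s,q=prof('wrist',.016); 
for a in np.arange(-.2,.07,.02):
    k=(q[:,0]>a)&(q[:,0]<a+.02)&(abs(q[:,1])<.012)
    if k.sum()>3: print(round(a,2),k.sum(),np.round(np.percentile(q[k,2],[5,50,95]),4))
for n in('top','scene'):
    im,d,P,_,s=grab(n)
    c,r,a,z,k=pot(im,P,.012,(.5515,-.044)); print(n,c,r,np.degrees(a),z,k)
"
```

```text
[0.5399 0.0612 0.0733] [ 0.7 -0.1 -1.5] [-0.22 -0.05  0.09]
handle n 6555 angle 0.30412805 at [0.02861873 0.0064647 ]
-0.14 122 [-0.0538 -0.0529 -0.0521]
-0.12 538 [-0.0535 -0.0526 -0.0518]
-0.06 350 [0.016  0.0169 0.0178]
-0.04 693 [0.0089 0.0147 0.0176]
-0.02 1539 [0.004  0.0062 0.0074]
-0.0 1654 [0.0045 0.0064 0.0074]
0.02 2005 [0.0047 0.0067 0.0948]
0.04 1335 [0.0006 0.0064 0.0077]
top [ 0.55156691 -0.04166726] 0.06132884768730909 96.23518818149782 0.086452407462556 10
scene [ 0.55531687 -0.04283104] 0.06146371607956627 96.3825563613634 0.08529313610839351 20
```

>>> {"fn": "send_rows", "kwargs": {"plan": [[[1,0,-0.005,-0.003,0],[1,0,-0.01,-0.007,0],[1,0,-0.01,-0.007,0],[0.5,0,-0.01,-0.007,0],[0.2,0,-0.01,-0.007,0],[-0.2,0,-0.01,-0.007,0],[-0.2,0,-0.01,-0.007,0],[-0.2,0,-0.01,0.05,0],[-0.2,0,-0.01,0.15,0],[-0.2,0,-0.01,0.3,0],[-0.2,0,-0.01,0.45,0],[-0.2,0,-0.01,0.6,0],[0.5,0,-0.01,0.7,0],[1,0,-0.01,0.7,0]]]}}

```text
t: 31.17
tool_pos: [0.543, 0.0592, 0.2208]
orientation: [2.089, 2.337, 0.01]
force: [-0.2, 0.1, -0.2]
opening: 0.0469
gripper_force: 0.0
```

```bash
python3 -c "
from tilt import *
for n in('wrist','top','scene'):
    im,d,P,_,s=grab(n)
    c,r,a,z,k=pot(im,P,.012,(.5515,-.044)); print(n,c,r,np.degrees(a),z,k)
grey()
im,d,P,_,s=grab('top');e=P[...,:2]-[.507,-.4135];x=e@[.9937,.112];y=e@[-.112,.9937]
k=(abs(y)<.045)&(x>-.04)&(x<.025)&(P[...,2]>.07)&(P[...,2]<.095); print('bar',k.sum(),np.round(np.percentile(x[k],[3,50,97]),3),np.median(P[k],0))
"
```

```text
wrist [ 0.55088258 -0.04145484] 0.06157077571338702 96.53927287705372 0.08861522528456789 1663
top [ 0.55142679 -0.04322697] 0.06124755280802794 0.0 0.08639401329006335 0
scene [ 0.55547105 -0.04455171] 0.061131728105013494 95.13907924890466 0.0849477225128088 65
scene drawer [(200, [0.1, -0.0, 0.048]), (114, [0.151, 0.009, 0.047]), (64, [0.162, -0.052, 0.05])]
scene drawer>40mm [(182, [0.099, -0.0, 0.048]), (93, [0.149, 0.007, 0.049]), (69, [0.161, -0.053, 0.05])]
scene pot []
top drawer [(73, [0.158, -0.045, 0.051]), (67, [0.14, 0.014, 0.051]), (149, [0.093, 0.006, 0.05])]
top drawer>40mm [(93, [0.159, -0.045, 0.05]), (85, [0.14, 0.014, 0.05]), (177, [0.094, 0.005, 0.049])]
top pot []
wrist drawer []
wrist drawer>40mm []
wrist pot []
bar 112 [-0.008 -0.003  0.002] [ 0.5040078  -0.41261729  0.086546  ]
```

>>> {"fn": "send_rows", "kwargs": {"plan": [[[1,-0.18,-1,0.1,0],[1,-0.18,-1,0.1,0],[1,-0.18,-1,0.1,0],[1,-0.18,-1,0.1,0],[1,-0.18,-1,0.1,0],[1,-0.18,-1,0.1,0]]]}}

```text
t: 32.02
tool_pos: [0.5026, -0.1467, 0.2335]
orientation: [2.099, 2.336, -0.004]
force: [0.3, 0.2, -0.4]
opening: 0.0007
gripper_force: 0.0
```

>>> {"fn": "send_rows", "kwargs": {"plan": [[[1,-0.18,-1,0,0],[1,-0.18,-1,0,0],[1,-0.18,-1,0,0],[1,-0.18,-1,0,0],[1,-0.18,-1,0,0],[1,-0.18,-1,0,0]]]}}

```text
t: 32.52
tool_pos: [0.4658, -0.3461, 0.2322]
orientation: [-2.098, -2.337, 0.004]
force: [0.1, -1.0, 0.6]
opening: 0.0004
gripper_force: 0.0
```

>>> {"fn": "send_rows", "kwargs": {"plan": [[[1,-0.06,-0.335,0,0],[1,-0.06,-0.335,0,0],[1,-0.06,-0.335,0,0],[1,-0.06,-0.335,0,0]]]}}

```text
t: 32.85
tool_pos: [0.4555, -0.4081, 0.2322]
orientation: [-2.094, -2.339, -0.001]
force: [0.5, -0.4, -0.5]
opening: 0.0006
gripper_force: 0.0
```

>>> {"fn": "send_rows", "kwargs": {"plan": [[[1,0,0,-0.15,0],[1,0,0,-0.3,0],[1,0,0,-0.45,0],[1,0,0,-0.6,0],[1,0,0,-0.7,0],[1,0,0,-0.75,0],[1,0,0,-0.75,0]]]}}

```text
t: 33.43
tool_pos: [0.455, -0.4049, 0.0802]
orientation: [-2.088, -2.339, -0.001]
force: [0.3, 0.9, -0.4]
opening: 0.0004
gripper_force: 0.0
```

>>> {"fn": "send_rows", "kwargs": {"plan": [[[1,0.03,0.003,0,0],[1,0.06,0.007,0,0],[1,0.09,0.01,0,0],[1,0.12,0.014,0,0],[1,0.16,0.018,0,0],[1,0.21,0.024,0,0],[1,0.26,0.03,0,0],[1,0.31,0.035,0,0],[1,0.36,0.04,0,0],[1,0.41,0.046,0,0],[1,0.46,0.052,0,0],[1,0.51,0.057,0,0],[1,0.56,0.063,0,0],[1,0.61,0.069,0,0],[1,0.66,0.074,0,0],[1,0.7,0.079,0,0],[1,0.74,0.083,0,0],[1,0.74,0.083,0,0]]]}}

```text
t: 34.93
tool_pos: [0.6057, -0.3905, 0.0834]
orientation: [2.092, 2.343, 0.001]
force: [0.3, -0.8, 0.2]
opening: 0.0005
gripper_force: 0.0
```

```bash
python3 -c "
from tilt import *
im,d,P,_,s=grab('top');print(s['tool_pos'],s['force'])
e=P[...,:2]-[.707,-.391];x=e@[.9937,.112];y=e@[-.112,.9937]
k=(abs(y)<.1)&(x>-.2)&(x<-.01)&(P[...,2]>.1)&(P[...,2]<.112); print('panel rel unit front',k.sum(),np.round(np.percentile(x[k],[3,50,97]),3))
"
```

```text
[ 0.6057096  -0.39053486  0.08341645] [ 0.31991723 -0.82439644  0.20594612]
panel rel unit front 180 [-0.043 -0.036 -0.025]
```

>>> {"fn": "send_rows", "kwargs": {"plan": [[[1,0.03,0.003,0,0],[1,0.06,0.007,0,0],[1,0.08,0.009,0,0],[1,0.1,0.011,0,0],[1,0.115,0.013,0,0],[1,0.125,0.014,0,0],[1,0.125,0.014,0,0]]]}}

```text
t: 35.57
tool_pos: [0.6296, -0.3883, 0.0837]
orientation: [2.093, 2.343, 0.0]
force: [0.4, -0.0, 0.1]
opening: 0.0006
gripper_force: 0.0
```

>>> {"fn": "send_rows", "kwargs": {"plan": [[[1,0.01,0.001,0,0],[1,0.015,0.002,0,0],[1,0.02,0.002,0,0],[1,0.02,0.002,0,0]]]}}

```text
t: 35.9
tool_pos: [0.6332, -0.388, 0.0837]
orientation: [2.093, 2.342, 0.0]
force: [-0.3, 0.1, 0.4]
opening: -0.0001
gripper_force: 0.1
```

>>> {"fn": "send_rows", "kwargs": {"plan": [[[1,0.008,0.001,0,0],[1,0.012,0.001,0,0],[1,0.012,0.001,0,0]]]}}

```text
t: 36.15
tool_pos: [0.6352, -0.3879, 0.0837]
orientation: [-2.093, -2.342, 0.001]
force: [-3.4, 1.2, 1.5]
opening: 0.0004
gripper_force: 1.7
```

>>> {"fn": "send_rows", "kwargs": {"plan": [[[1,0.008,0.001,0,0],[1,0.012,0.001,0,0],[1,0.012,0.001,0,0]]]}}

```text
t: 36.4
tool_pos: [0.6354, -0.3879, 0.0837]
orientation: [-2.091, -2.339, 0.004]
force: [-15.2, 2.8, 7.9]
opening: 0.0007
gripper_force: 7.5
```

```bash
python3 -c "
from tilt import *
for n in ('top','scene'):
    im,d,P,_,s=grab(n);print(s['tool_pos'],s['force'])
    e=P[...,:2]-[.707,-.391];x=e@[.9937,.112];y=e@[-.112,.9937]
    k=(abs(y)<.1)&(x>-.2)&(x<.02)&(P[...,2]>.1)&(P[...,2]<.111); print('panel rel unit front',k.sum(),np.round(np.percentile(x[k],[3,50,97]),3))
    k=(abs(y)<.1)&(x>-.1)&(x<.05)&(abs(P[...,2]-.12)<.004); print('unit front',k.sum(),np.round(np.percentile(x[k],[1,3]),4))
"
```

```text
[ 0.63541372 -0.38788623  0.08366525] [-15.19662916   2.80669114   7.9333669 ]
panel rel unit front 152 [-0.016 -0.009  0.   ]
unit front 419 [-0.0012 -0.0002]
[ 0.63542571 -0.38790262  0.083677  ] [-14.86210823   1.90101635   8.31575298]
panel rel unit front 125 [-0.059 -0.009 -0.005]
unit front 1228 [0.0009 0.0021]
```

>>> {"fn": "send_rows", "kwargs": {"plan": [[[1,-0.01,-0.001,0,0],[1,-0.03,-0.003,0,0],[1,-0.08,-0.009,0,0],[1,-0.16,-0.018,0,0],[1,-0.26,-0.03,0,0],[1,-0.35,-0.04,0.02,0],[1,-0.4,-0.045,0.15,0],[1,-0.4,-0.045,0.35,0],[1,-0.4,-0.045,0.55,0],[1,-0.4,-0.045,0.7,0],[1,-0.4,-0.045,0.7,0]]]}}

```text
t: 37.42
tool_pos: [0.561, -0.3991, 0.234]
orientation: [2.084, 2.332, 0.001]
force: [-0.0, -1.6, 0.7]
opening: 0.0004
gripper_force: 0.0
```

```bash
python3 -c "
from tilt import *
a=[]
for n in ('top','scene'):
    im,d,P,_,s=grab(n);a.append(im)
    e=P[...,:2]-[.707,-.391];x=e@[.9937,.112];y=e@[-.112,.9937]
    k=(abs(y)<.1)&(x>-.03)&(x<.02)&(P[...,2]>.1)&(P[...,2]<.111); print('panel',k.sum(),np.round(np.percentile(x[k],[3,50,97]),3))
    print(pot(im,P,.012,(.5515,-.044)))
    m=np.nan_to_num((P[...,2]>.03)&(P[...,2]<.15)&(P[...,0]>.3)&(P[...,0]<.8)&(abs(P[...,1])<.55)).astype(np.uint8)
    k,l,st,ce=cv2.connectedComponentsWithStats(m)
    for i in range(1,k):
        if 60<st[i,4]<800: print('  obj',st[i,4],np.round(np.median(P[l==i],0),3))
cv2.imwrite('pics/end.png',np.hstack([cv2.resize(i,(400,300)) for i in a]))
"
```

```text
panel 261 [-0.016 -0.009  0.   ]
(array([ 0.55137911, -0.04323127]), np.float64(0.061232635973583624), np.float64(1.689863932319183), np.float64(0.08614699185627805), 139)
  obj 79 [0.769 0.538 0.032]
  obj 549 [ 0.723 -0.136  0.098]
  obj 329 [0.73  0.135 0.071]
  obj 229 [ 0.433 -0.163  0.084]
  obj 189 [0.411 0.125 0.043]
  obj 693 [0.375 0.483 0.102]
panel 192 [-0.014 -0.009 -0.005]
(array([ 0.55544924, -0.04435689]), np.float64(0.06120874260279431), np.float64(1.6767031287174738), np.float64(0.08460964268477517), 65)
  obj 138 [0.411 0.125 0.04 ]
  obj 409 [0.72  0.131 0.064]
  obj 244 [ 0.448 -0.176  0.071]
  obj 630 [ 0.746 -0.153  0.093]
  obj 120 [ 0.401 -0.471  0.044]
```

View pics/end.png

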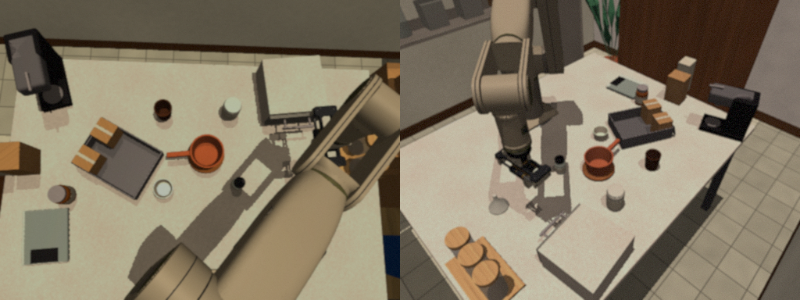

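The pot stands empty on the board (left half at about 205,152), the drawer is shut, and the bystanders have not moved.

```bash
python3 -c "
from plant import order
print(order.close_job())"
```

```text
the job is handed in; nothing more can be done
None
```

The job is done and handed in at about 37.5 s of 72 s: the empty pot stands upright within about 3 mm of the board's middle, all four capsules are in the drawer, the drawer is pushed fully shut, and the bystanders measured where they started.

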